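# Set the guarded heat knob of the finishing stove

## Robot

A 6-joint arm with a two-finger parallel gripper is mounted at the origin on a cart in front of the work surface, level with it; the furniture and walls round the work are solid. World frame = base frame: x ahead of the robot, y to its left, z up, the work surface at z = 0. Lengths are in m, angles in rad, forces in N, time in s.
With the tool pointing down it reaches from about 0.3 to 0.775 m from the base axis. Payload 14.6 kg.
Tool frame: the origin (TCP) lies between the finger pads, 19 mm behind the fingertips; this is the grasp point; z points along the fingers, y is the line along which they close (so a half turn about z gives the same grasp; the last joint's range is limited). The gripper opens to 94 mm and grips with 3 to 60 N. Pads are 16 mm wide; open, the fingers measure 119 mm over their backs; the gripper's body (75 mm by 177 mm) begins 78 mm behind the grasp point.
Start: joints at [-1.223, 0.3, 1.521, -0, 1.321, -0.067], TCP at [0.222, -0.503, 0.224] pointing down, gripper open.
Joint ranges: [-3.03, 3.03], [-0.79, 2.21], [0.23, 2.52], [-1.04, 4.18], [0, 3.07], [-2.55, 2.55]. Speed limits (rad/s): [2.22, 2.22, 2.57, 3.14, 3.14, 3.14].

## Interface

Orientations are given as a rotation vector (axis times angle).
In Python, from rig import env, solver, imaging, readout gives the robot as it stands. Calls block until the motion is done:
- env.move_to(position, orientation): joint-space move of the TCP to a pose.
- env.movel(position, frame=None, vel=0.15): straight line of the TCP; frame=None keeps the orientation; vel is the mean speed in m/s.
- env.move_joints(angles): joint-space move.
- env.command_gripper(opening): opening from 0.0 (shut) to 1.0 (fully open); the grip force is fixed at half the most; returns when the fingers have stopped.
- env.sleep(seconds).
- solver.ik(position, orientation): joint angles nearest the present ones, or None.
- imaging.read_camera(name): name is "scene" or "top"; returns the picture (400x640x3 uint8, red, green, blue); there is no depth.
- imaging.get_calibration(name): a dict with "mtx" (3x3 intrinsics, pixels), "dist_coeffs" ([k1, k2, p1, p2, k3] as OpenCV has them; the pictures are not rectified), "extrinsics" (4x4, takes a point from world to camera coordinates). Camera axes: x right, y up, looking along -z (the intrinsics and any distortion apply to the point x, -y, -z); pixel columns grow to the right and rows downward; lengths in m; the calibration is good to about 2 mm. A picture is of the moment at which its call begins. get_calibration takes no time and is no camera call.
A pose or a line that the arm cannot do raises env.IKError and nothing moves.
- env.finish_job(): hands the job in; it is judged then, once.
Readings, each from a call of its own:
- readout.read_t(): time.
- readout.read_joint_positions(): joint angles.
- readout.read_dq(): joint speeds.
- readout.read_effort(): joint torques, N m.
- readout.read_tool_pos(): TCP position.
- readout.read_tcp_rot(): TCP orientation.
- readout.read_force(): force on the tool from outside, world axes, zero at the start.
- readout.read_torque(): the same for the moment, N m.
- readout.read_gripper_width(): opening from 0.0 (shut) to 1.0 (fully open).
- readout.read_grip_force(): force on a finger pad.
Only numpy, scipy, OpenCV 4.12 (cv2) and the standard library are available. Lean on these libraries where they do the work, as an engineer would, in place of code of your own. Each camera call takes 0.05 s, during which the arm holds its last target. There are 200 camera calls.

## Task

Set the working heat of the finishing stove. Of the two grey control boxes on the bench take the narrow one: swing its hood up and right back until it stays propped open on its stop, then turn the knob beneath it clockwise until its pointer stands at the long mark. Leave the hood open, and keep the wide box's hood shut.

Things in the scene. Friction and masses are not known exactly. Their poses are not given: they have to be found in the camera images.
- stove_control: Narrow grey control box, fixed, 140 mm deep (x), 120 mm wide (y), top at z = 40 mm (the wide box: 200 mm wide, else alike). Origin: centre of its underside, on the bench; +x to its back, away from the robot, +y to its left, z up. Hood on top: sheet metal, open below, 110 x 96 x 50 mm, about 0.22 kg; its hinge line is parallel to y at x = 64, z = 41 mm.
- stove_handle (a point): Middle of the steel bar handle on the narrow box's hood: bar 10 mm thick along the box's y, 60 mm between its two posts, 35 mm above the hood's top. Hood shut: at x = -34, y = 0, z = 126 mm in the box's frame; it moves with the hood. The handle can turn between the fingers.
- stove_hood (a joint): Angle of the narrow box's hood, rad: 0 shut, grows as it swings up and back about the hinge line, 1.75 fully back on its stop. Light hinge (weight up to 0.2 N m to lift): let go below about 1 rad it falls shut, well beyond that it falls back onto the stop and stays.
- stove_knob_grip (a point): Point on the vertical axis of the knob under that hood where the TCP grips, 74 mm above the bench, at x = -4, y = 0 mm in the box's frame. The knob is a black bar grip 42 mm long, 14 mm wide, from z = 50 to 80 mm, on a round skirt 44 mm across. Take it across its width.
- stove_knob (a joint): Knob angle, rad, grows clockwise from above. At 0 the pointer (bar end with the white line and nose) points to the box's front (-x); at 1.571 to its left (+y), where the one long thick mark stands among short ticks. The bar lies along the pointer. Starts at 0.2 to 0.7; stops at 0 and 3.0; light friction (0.04 N m), stays where left.
- twin_hood (a joint): Angle of the hood of the wide box, rad: 0 shut. That hood is 176 mm wide, with a longer bar handle. To be left shut.

How it is judged:
By the outcome, as a careful person would: the job done as asked, in the order asked, and still so for the second after the job is handed in, with the robot touching nothing.
It also fails if it takes over 45 s, if anything falls off the work surface, if the arm or the gripper's body presses on something with over 40 N, if the wrist force passes 120 N, or if a joint passes its speed limit or range.

## Working session

There is one attempt and no reset: what is moved stays moved. The work goes in short steps, each a Python script; the robot and the scene stay as the last script left them, time stands still between calls to the robot, and variables do not carry over. Pictures are saved under pics/ and viewed, at most 10 in all, crops included, and the job is handed in when it is done.

```bash
ls; mkdir -p pics
python3 - <<'E'
from rig import env, solver, imaging, readout
import cv2
for n in ("scene","top"):
    im=imaging.read_camera(n); cv2.imwrite(f"pics/{n}0.png",im[:,:,::-1]); print(imaging.get_calibration(n))
print(readout.read_tcp_rot(),readout.read_t())
E
```

```text
pics
{'mtx': array([[419.70450407,   0.        , 318.01690636],
       [  0.        , 419.70450407, 198.81382031],
       [  0.        ,   0.        ,   1.        ]]), 'dist_coeffs': array([0.0234217, 0.       , 0.       , 0.       , 0.       ]), 'extrinsics': array([[ 0.90885484, -0.41708641,  0.00466917, -0.45316366],
       [ 0.30418748,  0.67041791,  0.67676422, -0.23363854],
       [-0.28539945, -0.61366013,  0.73618503, -0.79620787],
       [ 0.        ,  0.        ,  0.        ,  1.        ]])}
{'mtx': array([[390.33024959,   0.        , 317.33471546],
       [  0.        , 390.33024959, 196.61687075],
       [  0.        ,   0.        ,   1.        ]]), 'dist_coeffs': array([0.02126293, 0.        , 0.        , 0.        , 0.        ]), 'extrinsics': array([[ 0.00302067, -0.9999742 ,  0.00651725, -0.01870558],
       [ 0.99457088,  0.00368213,  0.10399621, -0.50428437],
       [-0.10401752,  0.00616773,  0.99455634, -0.92017783],
       [ 0.        ,  0.        ,  0.        ,  1.        ]])}
[-3.07329174e+00 -6.46661840e-01  1.93575959e-04] 0.1
```

View pics/scene0.png

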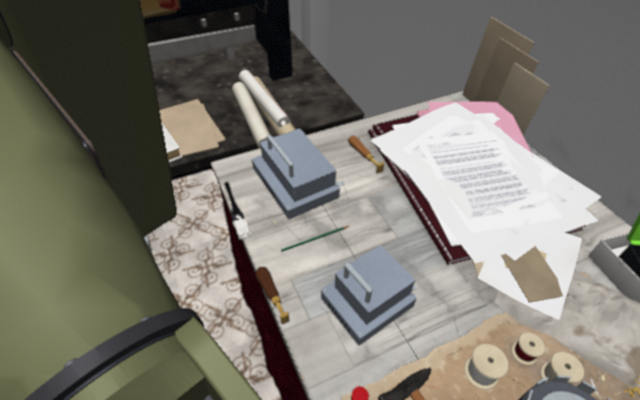

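View pics/top0.png

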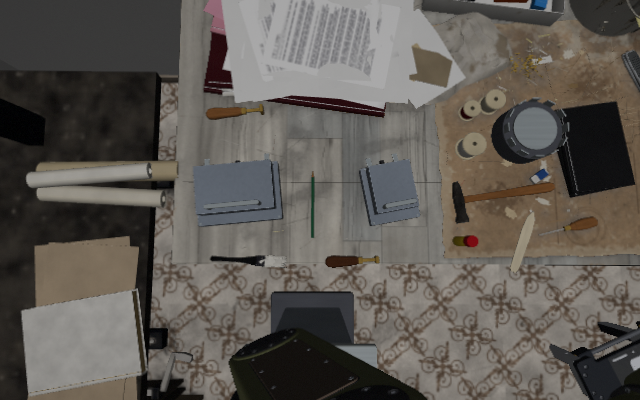

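The narrow box is at about (390,193) in the top view and (368,290) in the scene view. The wide box is to its left, at (238,192) in the top view. I'll zoom in on the narrow one.

Run:
```python
import cv2,numpy as np
a=cv2.imread("pics/top0.png")[150:232,350:430]; b=cv2.imread("pics/scene0.png")[240:345,312:422]
a=cv2.resize(a,None,fx=5,fy=5,interpolation=cv2.INTER_CUBIC); b=cv2.resize(b,(400,382),interpolation=cv2.INTER_CUBIC)
c=np.zeros((410,800,3),np.uint8); c[:410,:400]=a; c[:382,400:]=b
cv2.imwrite("pics/crop0.png",c)
im=cv2.imread("pics/top0.png").astype(int); print(im[180,375],im[205,400],im[215,390],im[230,350])
```

```text
[109 100  93] [91 87 83] [107  98  91] [116 120 120]
```

View pics/crop0.png

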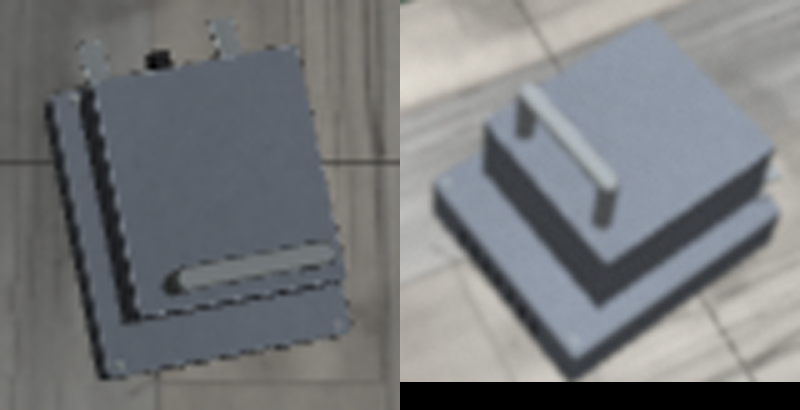

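The crop shows the hood-top corners clearly in both views, plus the handle bar from (185,280) to (330,254) in the left half and from (528,92) to (608,182) in the right half. I'll cast these points onto their known heights and fit x, y and yaw.

```bash
cat > h.py <<'E'
import numpy as np, cv2
from rig import env, solver, imaging, readout
from scipy.spatial.transform import Rotation as R
F=np.diag([1.,-1,-1])
def ray(n,uv,z):
    c=imaging.get_calibration(n); E=c["extrinsics"]
    p=cv2.undistortPoints(np.array(uv,float).reshape(-1,1,2),c["mtx"],c["dist_coeffs"]).reshape(-1,2)
    d=np.c_[p,np.ones(len(p))]@F@E[:3,:3]; o=-E[:3,:3].T@E[:3,3]
    z=np.broadcast_to(z,len(p)); return o+d*((z-o[2])/d[:,2])[:,None]
def proj(n,P):
    c=imaging.get_calibration(n); E=c["extrinsics"]
    q=(np.atleast_2d(P)@E[:3,:3].T+E[:3,3])@F
    return cv2.projectPoints(q.reshape(-1,1,3),np.zeros(3),np.zeros(3),c["mtx"],c["dist_coeffs"])[0].reshape(-1,2)
E
python3 - <<'E'
from h import *
t=np.array([(100,78),(298,46),(343,278),(140,316),(258,267),(105,376),(348,335),(50,98)])/5+[350,150]-0.4
s=(np.array([(650,22),(772,152),(610,262),(487,125),(568,137),(575,357),(436,187),(778,212)])-[400,0])/3.637+[312,240]-0.4
B=lambda x,y,z:(x/1e3,y/1e3,z/1e3)
mt=np.array([B(64,48,91),B(64,-48,91),B(-46,-48,91),B(-46,48,91),B(-34,0,131),B(-70,60,40),B(-70,-60,40),B(70,60,40)])
ms=np.array([B(64,48,91),B(64,-48,91),B(-46,-48,91),B(-46,48,91),B(-34,0,130),B(-70,-60,40),B(-70,60,40),B(70,-60,40)])
def fit(m,w):
    a=m[:,:2]-m[:,:2].mean(0); b=w[:,:2]-w[:,:2].mean(0)
    th=np.arctan2((a[:,0]*b[:,1]-a[:,1]*b[:,0]).sum(),(a*b).sum())
    r=R.from_euler('z',th).as_matrix()[:2,:2]; T=w[:,:2].mean(0)-r@m[:,:2].mean(0)
    print(T.round(4),round(th,4)); print((1e3*(m[:,:2]@r.T+T-w[:,:2])).round(1).tolist())
wt=ray("top",t,mt[:,2]); ws=ray("scene",s,ms[:,2])
fit(mt,wt);fit(ms,ws);fit(np.r_[mt,ms],np.r_[wt,ws])
E
```

```text
[ 0.5144 -0.1904] 0.1733
[[-0.9, 3.4], [0.6, -0.7], [-1.6, -1.6], [-0.7, 1.2], [0.6, 0.7], [-1.1, 0.1], [-0.3, -2.3], [3.3, -0.7]]
[ 0.5142 -0.1934] 0.1899
[[0.1, 1.2], [3.6, 0.3], [-2.5, -1.9], [-1.3, 1.7], [0.2, 0.1], [-1.4, -3.1], [-2.1, 3.5], [3.4, -1.8]]
[ 0.5144 -0.1919] 0.1811
[[-1.3, 2.3], [0.8, -1.6], [-1.2, -3.4], [-1.0, -0.7], [0.7, -1.1], [-1.4, -2.0], [0.3, -4.3], [2.7, -1.8], [0.8, 2.3], [3.5, 1.2], [-2.8, -0.1], [-0.8, 3.7], [0.3, 1.9], [-1.9, -1.1], [-1.6, 5.7], [3.2, -1.0]]
```

```bash
cat >> h.py <<'E'
T=np.array([0.5144,-0.192]); YAW=0.181
def W(x,y,z):  # box mm -> world m
    c,s=np.cos(YAW),np.sin(YAW); return np.array([T[0]+(c*x-s*y)/1e3,T[1]+(s*x+c*y)/1e3,z/1e3])
def ori(a):    # tool down, closing line at world azimuth a
    y=np.array([np.cos(a),np.sin(a),0]); z=np.array([0,0,-1.]); return R.from_matrix(np.c_[np.cross(y,z),y,z]).as_rotvec()
def arc(th):
    x,z=-98.,85.; return W(64+x*np.cos(th)+z*np.sin(th),0,41-x*np.sin(th)+z*np.cos(th))
def st(): print("t",readout.read_t(),"tcp",np.round(readout.read_tool_pos(),4),"w",round(readout.read_gripper_width(),3),"grip",readout.read_grip_force(),"F",np.round(readout.read_force(),1))
E
python3 - <<'E'
from h import *
for k in (0,np.pi):
    print([np.round(q,2) if (q:=solver.ik(arc(th),ori(YAW+k))) is not None else None for th in (0,.9,1.75)])
    print("knob",[np.round(q,2) if (q:=solver.ik(W(-4,0,77),ori(YAW+k-np.pi/2-p))) is not None else None for p in (.2,.7,1.571)])
print(arc(0),arc(1.7))
E
```

```text
[array([-0.46,  0.34,  1.71, -0.  ,  1.09, -0.64]), array([-0.36,  0.48,  1.4 , -0.  ,  1.26, -0.54]), array([-0.29,  0.71,  1.15, -0.  ,  1.28, -0.47])]
knob [array([-0.43,  0.46,  1.67,  0.  ,  1.01,  1.16]), array([-0.43,  0.46,  1.67, -0.  ,  1.01,  1.66]), array([-0.43,  0.46,  1.67, -0.  ,  1.01,  2.53])]
[array([-0.46,  0.34,  1.71, -0.  ,  1.09,  2.5 ]), None, None]
knob [array([-0.43,  0.46,  1.67, -0.  ,  1.01, -1.98]), array([-0.43,  0.46,  1.67, -0.  ,  1.01, -1.48]), array([-0.43,  0.46,  1.67, -0.  ,  1.01, -0.61])]
[ 0.48095542 -0.19812045  0.126     ] [ 0.67268954 -0.16303257  0.12723137]
```

Run:
```python
from h import *
o=ori(YAW); p=arc(0)
env.command_gripper(0.55)
env.move_to(p+[0,0,.08],o); st()
env.movel(p,vel=.12); st()
env.command_gripper(0.0); st()
c=[imaging.read_camera("top")[150:240,340:460],imaging.read_camera("scene")[210:345,302:462]]
cv2.imwrite("pics/g1.png",np.hstack([cv2.resize(i,(400,300)) for i in c])[:,:,::-1])
```

```text
t 2.3917 tcp [ 0.4807 -0.1989  0.2061] w 0.548 grip 0.0 F [-0.1  0.3  0.2]
t 3.2083 tcp [ 0.4812 -0.1984  0.1267] w 0.551 grip 0.0 F [-0.   1.2 -0.2]
t 3.95 tcp [ 0.4818 -0.198   0.1261] w 0.097 grip 29.99978095293045 F [ 7.3  1.8 -3.4]
```

View pics/g1.png

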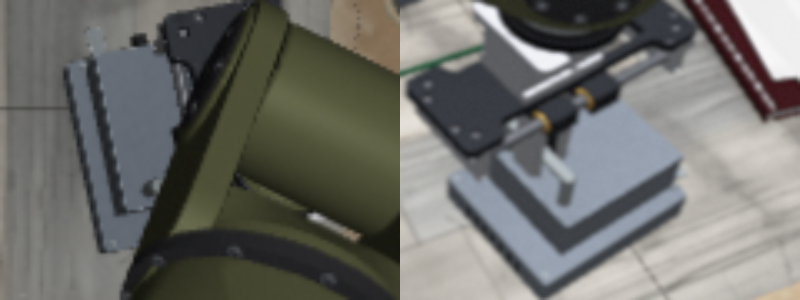

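The bar is gripped: width is about 9 mm and pad force 30 N, with both fingers straddling it in the scene view. Next I swing the hood along the arc.

Run:
```python
from h import *
for th in np.linspace(0,1.72,13)[1:]:
    env.movel(arc(th),vel=.1)
    f=readout.read_force(); print(round(th,2),np.round(f,1),round(readout.read_gripper_width(),3))
    if np.linalg.norm(f)>50: print("STOP"); break
st()
c=imaging.read_camera("scene")[180:345,302:522]
cv2.imwrite("pics/g2.png",cv2.resize(c,(600,450))[:,:,::-1])
```

```text
0.14 [-0.5 -0.9 -0.9] 0.098
0.29 [-5.1 -0.6  5.5] 0.095
0.43 [-7.   1.6  9.6] 0.093
0.57 [-4.8  1.5 10.5] 0.096
0.72 [-2.8  0.2  9. ] 0.096
0.86 [-1.2 -0.3  7.4] 0.096
1.0 [-0.  -0.7  5.1] 0.094
1.15 [ 0.5 -2.5  2.5] 0.097
1.29 [ 0.1 -4.   2. ] 0.095
1.43 [ 2.1 -4.   1.8] 0.098
1.58 [ 3.1 -3.2  2.4] 0.096
1.72 [ 3.9 -2.1  1.9] 0.094
t 8.05 tcp [ 0.675  -0.1626  0.1249] w 0.094 grip 29.989291727542877 F [ 3.9 -2.1  1.9]
```

View pics/g2.png

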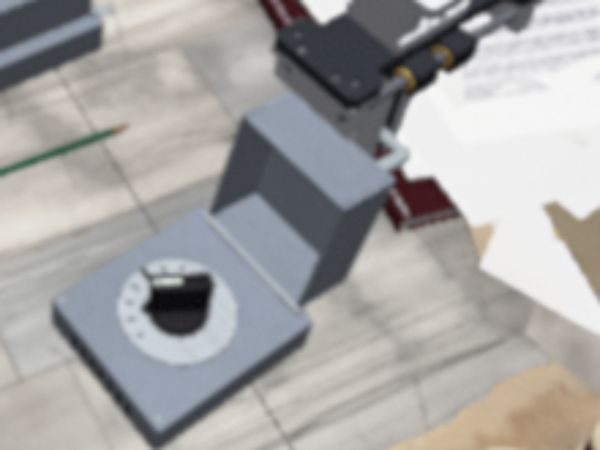

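The hood is swung fully back, and the knob is visible beneath it. I'll open the fingers a little, lift straight up, clear away and look at the knob.

Run:
```python
from h import *
env.command_gripper(0.22); st()
p=np.array(readout.read_tool_pos()); env.movel(p+[0,0,.1],vel=.15); st()
env.move_to([0.36,-0.47,0.26],ori(YAW))
st()
a=imaging.read_camera("top"); b=imaging.read_camera("scene")
cv2.imwrite("pics/top3.png",a[:,:,::-1]); cv2.imwrite("pics/scene3.png",b[:,:,::-1])
uv=proj("top",W(-4,0,80))[0]; us=proj("scene",W(-4,0,80))[0]; print(uv,us)
c=[]
for im,(u,v) in ((a,uv),(b,us)):
    u,v=int(u),int(v); c.append(cv2.resize(im[v-35:v+35,u-35:u+35],(400,400),interpolation=cv2.INTER_CUBIC)); print(u,v)
cv2.imwrite("pics/k3.png",np.hstack(c)[:,:,::-1])
```

```text
t 8.525 tcp [ 0.6742 -0.1626  0.1251] w 0.22 grip 0.0 F [-0.3  0.7  0.4]
t 9.3417 tcp [ 0.6739 -0.1625  0.2239] w 0.22 grip 0.0 F [-0.6  0.6 -0.5]
t 10.9583 tcp [ 0.3608 -0.4695  0.2598] w 0.222 grip 0.0 F [0.3 0.  0.4]
[394.19625751 191.80642447] [368.31475672 283.12370558]
394 191
368 283
```

View pics/k3.png

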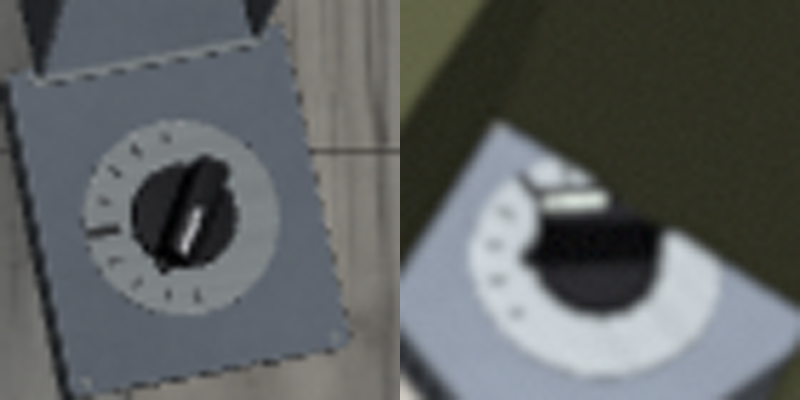

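In the left crop the dial is centred near (181,217), the long mark is at (103,231), and the white line runs from (197,210) to (181,252), so the knob angle is about 0.55. I'll compute it properly.

Run:
```python
from h import *
f=lambda p:np.array(p)/5.714+[359,156]-.4
az=lambda a,b:np.arctan2(*(b-a)[[1,0]])
d,m=ray("top",f([(181,217.5),(103,231)]),.041); print("dial",d,"exp",W(-4,0,41),"mark knob angle",YAW+np.pi-az(d,m))
im=cv2.imread("pics/top3.png")[156:226,359:429]; g=cv2.cvtColor(im,6); 
big=cv2.resize(g,(400,400),interpolation=cv2.INTER_CUBIC)
roi=np.zeros_like(big); cv2.circle(roi,(181,217),50,255,-1); 
def axis(mask):
    n,l,s,c=cv2.connectedComponentsWithStats(mask); k=1+s[1:,4].argmax(); ys,xs=np.nonzero(l==k)
    v=cv2.fitLine(np.c_[xs,ys].astype(np.float32),cv2.DIST_L2,0,.01,.01).ravel(); print(s[k],c[k],v)
    e=v[:2]*(1 if v[1]>0 else -1); P=ray("top",f([c[k]-25*e,c[k]+25*e]),.08); print("angle",YAW+np.pi-az(P[0],P[1])%(2*np.pi), "centre",P.mean(0))
axis(((big>120)&(roi>0)).astype(np.uint8))
axis(((big<32)&(cv2.dilate(roi,np.ones((40,40)))>0)).astype(np.uint8))
```

```text
dial [ 0.51055379 -0.19125178  0.041     ] exp [ 0.51046534 -0.19272005  0.041     ] mark knob angle 1.5762432674608553
[182 210  18  42 298] [190.53691275 230.55369128] [  0.3528147  -0.9356932 190.53691   230.5537   ]
angle 0.553836377502086 centre [ 0.50091293 -0.18740907  0.08      ]
[ 151  161   80  106 3683] [191.23296226 215.43089872] [  0.39733574  -0.9176733  191.23296    215.4309    ]
angle 0.6007086656994098 centre [ 0.50700855 -0.18779087  0.08      ]
```

Run:
```python
from h import *
P=np.array([0.5105,-0.1915,0.077]); o=lambda k:ori(YAW+np.pi/2-k)
env.command_gripper(0.4)
env.move_to(P+[0,0,.12],o(.56)); st()
env.movel(P,vel=.12); st()
env.command_gripper(0.0); st()
q=np.array(readout.read_joint_positions()); print(q.round(3))
q1=solver.ik(P,o(1.571)); print(np.round(q1,3))
n=6
for i in range(1,n+1):
    env.move_joints(q+(q1-q)*i/n); f=readout.read_force(); print(np.round(f,1),np.round(readout.read_torque(),2))
    if np.linalg.norm(f)>30: print("STOP"); break
env.sleep(.3); st()
m=R.from_rotvec(readout.read_tcp_rot()).as_matrix()[:,1]; print("knob by tool",(YAW+np.pi/2-np.arctan2(m[1],m[0]))%np.pi)
```

```text
t 12.775 tcp [ 0.5104 -0.1925  0.1973] w 0.398 grip 0.0 F [ 0.1 -0.5  0.1]
t 13.925 tcp [ 0.5108 -0.1917  0.0777] w 0.396 grip 0.0 F [0.5 0.2 0.2]
t 14.4167 tcp [ 0.5107 -0.1913  0.0772] w 0.149 grip 29.992096424102783 F [0.8 2.3 3.3]
[-0.426  0.457  1.676  0.     1.009 -1.618]
[-0.426  0.457  1.676 -0.     1.009 -0.607]
[-0.1  2.4  1.4] [ 0.47 -0.19 -0.04]
[2.1 4.4 2.2] [ 0.74 -0.4  -0.02]
[1.4 3.9 2.2] [ 0.94 -0.51 -0.03]
[2.  5.1 1.7] [ 1.02 -0.6   0.03]
[2.8 5.8 3.3] [ 1.15 -0.68 -0.05]
[4.2 6.4 3.5] [ 1.2  -0.75 -0.01]
t 16.4167 tcp [ 0.511  -0.1911  0.0773] w 0.145 grip 29.996034801006317 F [3.4 6.4 2.3]
knob by tool 1.5645941969964752
```

The knob is turned to 1.565 by the tool's orientation. I'll release, clear away and look.

Run:
```python
from h import *
env.command_gripper(0.4); st()
env.movel(np.array(readout.read_tool_pos())+[0,0,.13],vel=.15)
env.move_to([0.30,-0.50,0.26],ori(YAW)); st()
a=imaging.read_camera("top"); b=imaging.read_camera("scene")
c1=cv2.resize(a[156:226,359:429],(400,400),interpolation=cv2.INTER_CUBIC)
c2=cv2.resize(b[100:350,220:470],(400,400))
cv2.imwrite("pics/k4.png",np.hstack([c1,c2])[:,:,::-1])
```

```text
t 16.9917 tcp [ 0.5105 -0.1916  0.077 ] w 0.403 grip 0.0 F [0.2 0.8 0.5]
t 19.4167 tcp [ 0.3008 -0.4994  0.2598] w 0.401 grip 0.0 F [-0.8  0.   0.2]
```

View pics/k4.png

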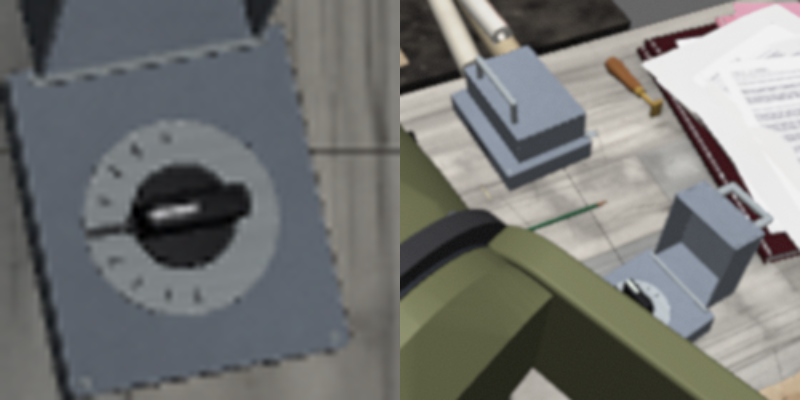

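The pointer's nose meets the long mark at about (105,231), the hood stands open and the wide box's hood is shut. I'll measure the white line's angle before handing in.

Run:
```python
from h import *
f=lambda p:np.array(p)/5.714+[359,156]-.4
g=cv2.cvtColor(cv2.imread("pics/k4.png")[:,:400],6); roi=np.zeros_like(g); cv2.circle(roi,(181,212),46,1,-1)
n,l,s,c=cv2.connectedComponentsWithStats(((g>110)&(roi>0)).astype(np.uint8)); k=1+s[1:,4].argmax(); ys,xs=np.nonzero(l==k)
v=cv2.fitLine(np.c_[xs,ys].astype(np.float32),2,0,.01,.01).ravel()[:2]; v*=-np.sign(v[0])
P=ray("top",f([c[k]-20*v,c[k]+20*v]),.08); d=P[1]-P[0]; print(s[k],YAW+np.pi-np.arctan2(d[1],d[0]))
```

```text
[152 205  45  14 347] 1.568037848078826
```

```bash
python3 -c "
from rig import env
print(env.finish_job())"
```

```text
the job is handed in; nothing more can be done
None
```

The job is handed in: the narrow box's hood is propped fully back, its knob pointer is at the long mark (measured 1.568 rad against 1.571), the wide box's hood stayed shut, and the arm was clear by about 19.5 s.

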